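# Zero the shop's coffee grinder

### The arm

A 6-joint arm with a two-finger parallel gripper is mounted at the origin on a cart in front of the work surface, level with it; the furniture and walls round the work are solid. World frame = base frame: x ahead of the robot, y to its left, z up, the work surface at z = 0. Lengths are in m, angles in rad, forces in N, time in s.
With the tool pointing down it reaches from about 0.35 to 0.975 m from the base axis. Payload 7.1 kg.
Tool frame: the origin (TCP) lies midway between the tips of the shut fingers; the grasp point (between the pads) lies 19 mm behind it; z points along the fingers, y is the line along which they close (so a half turn about z gives the same grasp; the last joint's range is limited). The gripper opens to 88 mm and grips with 3 to 60 N. Pads are 20 mm wide; open, the fingers measure 115 mm over their backs; the gripper's body (75 mm by 178 mm) begins 61 mm behind the grasp point.
Start: joints at [1.096, 0.423, 1.63, -0, 1.089, -0.019], TCP at [0.275, 0.561, 0.223] pointing down, gripper open.
Joint ranges: [-3, 3], [-0.9, 2.11], [0.09, 2.58], [-1.31, 4.45], [0.11, 2.69], [-2.54, 2.54]. Speed limits (rad/s): [2.39, 2.39, 3.01, 3.14, 3.14, 3.14].

### API

Orientations are given as a rotation vector (axis times angle).
In Python, from station import manip gives the robot as it stands.
- The arm moves only by the tool jog_arm, never from a script. Its argument "deltas" is a list of rows, each an object of numbers: "claw": the finger opening in mm, from 0 to 87.8; "tx", "ty", "tz": the shift along the world's x, y, z in mm; "ax", "ay", "az": the turn, a rotation vector about the world's x, y, z in rad. A call has 1 to 5 rows; each row is the pose to reach, as a shift and turn from the pose commanded when the call began; what a row does not reach only later rows make up. A row lasts 1/8 s, in which the tool goes at most 62.5 mm and 10.7 degrees, less where a joint would pass 70% of its speed; a pose out of reach is approached as far as the arm can. A call with a gripper value outside its range is refused whole. The fingers move at their own pace and stop on an object; "newtons" is the grip in N (left out, the last holds). Time passes only in rows, so rows that repeat a pose let the fingers close. It gives the time, the measured TCP pose, the force, the opening and the grip force at its end, in the units of the state.
- manip.state(): the state, without advancing time (a new reading comes with each control period).
- manip.camera(name): name is "side" or "top" or "wrist"; returns a dict with "img" (480x640x3 uint8, blue, green, red), "z_map" (480x640 float32, m along the optical axis (not along the pixel's ray), 0 where there is no reading), "mtx" (3x3 intrinsics, pixels), "R" (3x3) and "t" (3): a world point X has camera coordinates R X + t; the wrist camera has in their place "tool_from_camera" (4x4, takes a point from camera to tool coordinates, whose origin is the TCP and whose axes are the flange's). Camera axes: x right, y down, z forward; pixel columns grow to the right and rows downward; lengths in m; the calibration is good to about 2 mm. A picture is of the moment at which its call begins: read the wrist's pose just before it.
- manip.close_job(): hands the job in; it is judged then, once.
Trained networks look in the newest picture that a camera, given by its name, has taken for a name from the list of things; names that differ only in an ending like _2 or _b are one class to them, and where a whole thing is asked for, a point or a joint stands for the part that bears it (a point fixed in the world has none). Each returns a list of dicts, best first, with "p" (0 to 1); they miss things now and then, are a little off and sometimes report something else, mostly with a low value. They report only what shows in the picture. A call takes as long as a camera call.
- manip.boxes_of(label, camera): "point" ([x, y, z] in m, in world coordinates, good to about 4 mm: the middle of the surface that is visible of it).
- manip.silhouettes(label, camera): "region" (480x640 bool, what is visible of it).
- manip.pinpoint(label, camera): "point" ([x, y, z] in m, in world coordinates, good to about 4 mm: a listed point, or the origin of a listed thing).
The state is a dict: "t": time; "joint_pos": joint angles; "joint_velocities": joint speeds; "joint_torque": joint torques, N m; "tool_pos": TCP position; "tcp_rot": TCP orientation; "wrist_force": force on the tool from outside, world axes, zero at the start; "ft_torque": the same for the moment, N m; "gripper_width": opening from 0.0 (shut) to 1.0 (fully open); "finger_force": force on a finger pad.
Only numpy, scipy, OpenCV 4.12 (cv2) and the standard library are available. Lean on these libraries where they do the work, as an engineer would, in place of code of your own. Each camera call takes 0.05 s, during which the arm holds its last target. There are 200 camera calls.

### The job

The coffee grinder has new burrs and must be zeroed again while its hopper is off. By the knob on the wheel's near rim ease the wheel clockwise until you feel the burrs just meet, without forcing them, and leave it there; slide the pointer, which is held only by friction on the far rim, onto the thick zero tick; then, without touching the pointer again, wind the wheel back by its knob until the pointer stands at the third mark after zero. Leave the things standing around where they are.

Things in the scene. Friction and masses are not known exactly. Their poses are not given: they have to be found in the camera images.
- grinder: Bench coffee grinder, hopper off: foot plate 166 x 142 mm, box-shaped motor housing with spout and catch cup in front, round burr chamber, scale and hand wheel on top. It cannot move. Origin: on the wheel's upright axis, at table height; x points from the spout side to the rear of the grinder, z up, y to the left of one who stands at the spout and looks along x.
- grind_wheel (a joint): Angle of the black hand wheel (rim 121 mm across, its top 166 mm up), rad, counter-clockwise from above positive; at 0 its knob is straight over the spout (grinder -x); stops at -1.3 and 1.15. Clockwise closes the burrs. Drag about 4 to 5 N at the knob; stays where it is left. The burrs meet somewhere between -0.85 and 0.1, different each time and not to be seen: it must be felt.
- wheel_knob (a point): Middle of the upright round knob on the wheel's near rim: 16 mm diameter, 37 mm tall (top 15 mm above this point, rim 22 mm below), 54 mm from the axis, 188 mm up; it spins freely on its pin. Once the burrs meet, the push it needs grows by 1.5 to 3 N per mm of its travel: 5 to 8 N over the drag is a clear touch, over 10 N spoils the edges.
- wheel_axis (a point): Point on the wheel's upright axis at the height of the middle of the wheel's knob.
- zero_tick (a point): Zero of the scale: the outer end of the one thick, long tick on the flat flange round the chamber (top 142 mm up, outer radius 92 mm), 89.5 mm from the axis, 30 degrees to the right of the rear (of grinder +x, towards -y). Seven thin ticks follow counter-clockwise from above, one mark = 15 degrees = 0.262 rad apart.
- pointer: Steel pointer arm on a slip ring under the wheel's far rim. Origin: on the wheel's axis, 159 mm up; x points along the arm to its tip, z up. It turns with the wheel, but slips on it when pushed with about 0.5 N at its post, and stays where it is put.
- pointer_tip (a point): Lower end of the pointer's bent-down tip, 89.5 mm from the axis, 1 mm above the scale's flange; best seen from the side or behind.
- pointer_post (a point): Upper half of the small upright steel post on the pointer arm, by which it is shifted: round, 10 mm diameter, top 12 mm above this point, the arm 23 mm below, 82 mm from the axis (the outside of the wheel's rim is at 60.5 mm, its top 9 mm below this point), 175 mm up.
- upper_burr: Upper burr, a steel disc seen between the spokes inside the chamber, moved up and down by the wheel (5.0 mm per rad); origin: centre of its underside, z up. It touches nothing but the lower burr, which is hidden below it.
- hopper: Clear plastic bean hopper, taken off and standing upside down behind and left of the grinder: 108 mm across, 98 mm tall, origin at the centre of its foot. Leave alone.
- burr_brush: Cleaning brush, about 150 mm long, lying on the table to the left of the grinder. Leave alone.
- tall_glass_a: Tall drinking glass, 69 mm across, 144 mm tall, standing to the right of the grinder, origin at the centre of its foot. Leave alone.

How it is judged:
By the outcome, as a careful person would: the job done as asked, in the order asked, and still so for the second after the job is handed in, with the robot touching nothing.
It also fails if it takes over 72 s, if anything falls off the work surface, if the arm or the gripper's body presses on something with over 40 N, if the wrist force passes 120 N, or if a joint passes its speed limit or range.

## Working session

There is one attempt and no reset: what is moved stays moved. The work goes in short steps, Python scripts to look and compute and a tool call to move; the robot and the scene stay as the last step left them, time stands still between calls to the robot, and variables do not carry over. Pictures are saved under pics/ and viewed, at most 10 in all, crops included, and the job is handed in when it is done.

Besides the shell and the picture viewer there is one more tool, called after ">>>" as a command line: name --argument value ..., lists and objects as JSON in quotes. jog_arm: Moves the arm, as the interface text tells. Its arguments: {"type":"object","properties":{"deltas":{"type":"array"},"newtons":{"type":"number"}},"required":["deltas"]}

```bash
mkdir -p pics; python3 - <<'E'
from station import manip
import cv2, numpy as np
s=manip.state(); print({k:np.round(v,3) for k,v in s.items()})
for c in ["top","side"]:
    d=manip.camera(c); cv2.imwrite(f"pics/{c}0.png",d["img"])
    print(c,np.round(-d["R"].T@d["t"],3),np.round(d["R"][2],2))
    for n in ["grinder","wheel_knob","wheel_axis","zero_tick","pointer_tip","pointer_post","hopper","burr_brush","tall_glass_a"]:
        print(n,[(np.round(r["point"],4),round(r["p"],2)) for r in manip.pinpoint(n,c)[:2]])
E
```

```text
{'t': np.float64(0.0), 'joint_pos': array([ 1.096,  0.424,  1.631,  0.   ,  1.089, -0.019]), 'joint_velocities': array([-0.001, -0.001,  0.001, -0.001, -0.001,  0.   ]), 'joint_torque': array([-4.0000e-03, -5.4462e+01, -2.7367e+01,  6.4000e-02,  2.3000e-02,
       -0.0000e+00]), 'tool_pos': array([0.275, 0.561, 0.222]), 'tcp_rot': array([-7.10e-01, -3.06e+00,  2.00e-03]), 'wrist_force': array([-0.817, -0.536, -0.634]), 'ft_torque': array([ 0.017,  0.001, -0.057]), 'finger_force': np.float64(0.0), 'gripper_width': np.float64(1.001)}
top [0.373 0.022 1.135] [ 0.18 -0.01 -0.98]
grinder [(array([ 5.586e-01, -5.800e-03,  4.000e-04]), 0.93)]
wheel_knob [(array([ 0.5305, -0.0579,  0.1877]), 0.78)]
wheel_axis [(array([ 0.5586, -0.0075,  0.1913]), 0.83)]
zero_tick [(array([ 0.6445, -0.0474,  0.1446]), 0.93)]
pointer_tip [(array([0.6453, 0.0114, 0.1426]), 0.42)]
pointer_post [(array([0.6396, 0.0105, 0.1787]), 0.61)]
hopper [(array([0.642 , 0.1398, 0.0016]), 0.64)]
burr_brush [(array([ 0.4724,  0.1481, -0.0056]), 0.68), (array([ 0.6427, -0.0459,  0.1459]), 0.5)]
tall_glass_a [(array([ 6.088e-01, -1.952e-01, -6.000e-04]), 0.85)]
side [0.501 0.658 0.712] [ 0.05 -0.73 -0.68]
grinder [(array([ 0.554 , -0.0092, -0.005 ]), 0.9)]
wheel_knob [(array([ 0.5325, -0.0595,  0.1877]), 0.82)]
wheel_axis [(array([ 0.563 , -0.008 ,  0.1864]), 0.85), (array([0.6461, 0.0116, 0.14  ]), 0.64)]
zero_tick [(array([ 0.6436, -0.0465,  0.1442]), 0.82)]
pointer_tip [(array([0.6461, 0.012 , 0.138 ]), 0.6)]
pointer_post [(array([0.6376, 0.0112, 0.1754]), 0.69)]
hopper [(array([ 0.556 , -0.0066, -0.0017]), 0.71), (array([6.412e-01, 1.408e-01, 4.000e-04]), 0.58)]
burr_brush [(array([ 0.471 ,  0.1445, -0.0018]), 0.94)]
tall_glass_a [(array([ 0.5608, -0.0115,  0.1887]), 0.25)]
```

View pics/top0.png

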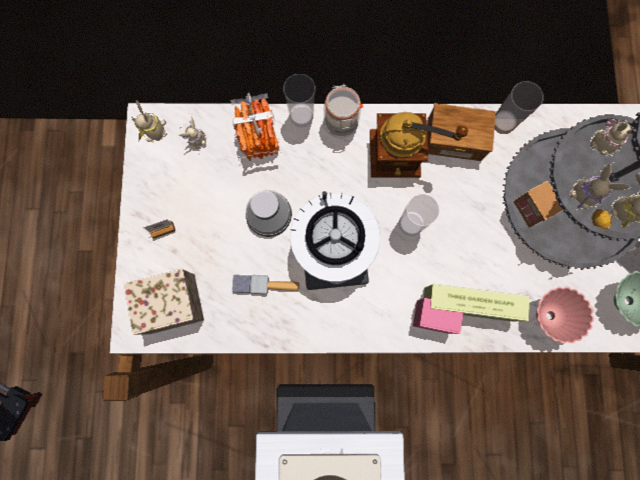

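View pics/side0.png

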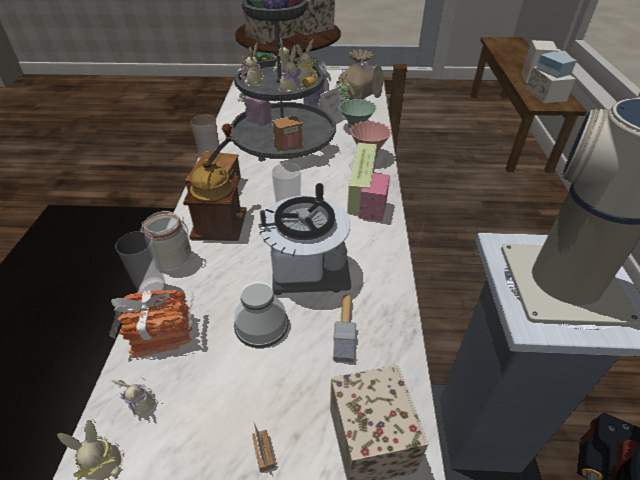

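The side view shows the knob at (319,192), the pointer post at (264,222) and the glass to the right of the grinder. The top view shows the wheel centred at (335,237) and the pointer near (324,200). I'll move above the knob and look from close by.

>>> jog_arm --deltas '[{"tx": 25,"ty": -55,"tz": 15,"az": -0.17,"claw": 30},{"tx": 50,"ty": -112,"tz": 30,"az": -0.34,"claw": 30},{"tx": 75,"ty": -168,"tz": 40,"az": -0.51,"claw": 30},{"tx": 98,"ty": -224,"tz": 50,"az": -0.68,"claw": 30},{"tx": 121,"ty": -280,"tz": 60,"az": -0.85,"claw": 30}]'

```text
validation failed for argument at $.de...
```

>>> jog_arm --deltas '[{"tx": 22,"ty": -56,"tz": 5,"az": -0.17},{"tx": 45,"ty": -112,"tz": 5,"az": -0.34},{"tx": 68,"ty": -168,"tz": 5,"az": -0.51},{"tx": 91,"ty": -224,"tz": 5,"az": -0.68},{"tx": 114,"ty": -280,"tz": 5,"az": -0.775}]'

```text
validation failed for argument at $.de...
```

>>> jog_arm --deltas '[{"tx": 20,"ty": -55,"tz": 0},{"tx": 20,"ty": -58,"tz": 0},{"tx": 20,"ty": -58,"tz": 0}]'

```text
validation failed for argument at $.de...
```

```bash
cat > h.py <<'E'
from station import manip
import cv2, numpy as np
from scipy.spatial.transform import Rotation as Ro
def look(names,cams=("top","side"),save=None):
    for c in cams:
        s=manip.state(); d=manip.camera(c)
        if save: cv2.imwrite(f"pics/{save}_{c}.png",d["img"])
        for n in names: print(c,n,[(np.round(np.array(r["point"])*1000,1),round(r["p"],2)) for r in manip.pinpoint(n,c)[:2]])
def st():
    s=manip.state(); R=Ro.from_rotvec(s["tcp_rot"]).as_matrix()
    print("t",round(s["t"],2),"tcp",np.round(s["tool_pos"]*1000,1),"ydir",round(np.degrees(np.arctan2(R[1,1],R[0,1])),1),"zdir",np.round(R[:,2],3),"F",np.round(s["wrist_force"],1),"w",round(s["gripper_width"]*87.8,1),"j",np.round(s["joint_pos"],2))
E
python3 -c "
from h import *
st(); look(['wheel_knob','wheel_axis','zero_tick','pointer_post','pointer_tip'],('wrist','side'),'a')"
```

```text
t 1.0 tcp [275.1 561.2 222.7] ydir 63.9 zdir [-0.  0. -1.] F [-0.3 -0.  -0.5] w 87.7 j [ 1.1   0.42  1.63  0.    1.09 -0.02]
wrist wheel_knob []
wrist wheel_axis []
wrist zero_tick []
wrist pointer_post []
wrist pointer_tip []
side wheel_knob [(array([533.5, -59.8, 193.1]), 0.92)]
side wheel_axis [(array([562.5,  -8.3, 184.6]), 0.81)]
side zero_tick [(array([637.4, -45.9, 145.5]), 0.6)]
side pointer_post [(array([637.7,  10.7, 173.8]), 0.67)]
side pointer_tip [(array([644.7,  11. , 140.5]), 0.73)]
```

>>> jog_arm --deltas '[{"claw": 30,"tx": 25,"ty": -55,"tz": 15,"ax": 0,"ay": 0,"az": -0.17},{"claw": 30,"tx": 50,"ty": -112,"tz": 30,"ax": 0,"ay": 0,"az": -0.34},{"claw": 30,"tx": 75,"ty": -168,"tz": 40,"ax": 0,"ay": 0,"az": -0.51},{"claw": 30,"tx": 98,"ty": -224,"tz": 50,"ax": 0,"ay": 0,"az": -0.68},{"claw": 30,"tx": 121,"ty": -280,"tz": 60,"ax": 0,"ay": 0,"az": -0.85}]'

```text
t: 2.22
tool_pos: [0.3966, 0.2794, 0.2833]
tcp_rot: [1.915, 2.49, 0.001]
wrist_force: [1.3, 0.4, -0.6]
gripper_width: 0.469
finger_force: 0.0
```

>>> jog_arm --deltas '[{"claw": 30,"tx": 22,"ty": -56,"tz": 0,"ax": 0,"ay": 0,"az": -0.17},{"claw": 30,"tx": 45,"ty": -112,"tz": 0,"ax": 0,"ay": 0,"az": -0.34},{"claw": 30,"tx": 68,"ty": -168,"tz": 0,"ax": 0,"ay": 0,"az": -0.51},{"claw": 30,"tx": 91,"ty": -224,"tz": 0,"ax": 0,"ay": 0,"az": -0.68},{"claw": 30,"tx": 114,"ty": -280,"tz": 0,"ax": 0,"ay": 0,"az": -0.775}]'

```text
t: 2.85
tool_pos: [0.5107, -0.0008, 0.283]
tcp_rot: [2.713, 1.583, 0.001]
wrist_force: [0.2, 0.6, 0.7]
gripper_width: 0.343
finger_force: 0.0
```

>>> jog_arm --deltas '[{"claw": 30,"tx": 20,"ty": -57,"tz": -15,"ax": 0,"ay": 0,"az": 0},{"claw": 30,"tx": 20,"ty": -57,"tz": -15,"ax": 0,"ay": 0,"az": 0}]'

```text
t: 3.1
tool_pos: [0.5304, -0.0592, 0.2667]
tcp_rot: [-2.714, -1.582, 0.002]
wrist_force: [-1.3, 0.7, -0.5]
gripper_width: 0.337
finger_force: 0.0
```

```bash
python3 -c "
from h import *
st(); look(['wheel_knob','wheel_axis','zero_tick'],('wrist',),'b')"
```

```text
t 3.1 tcp [530.4 -59.2 266.7] ydir -29.5 zdir [-0.001 -0.    -1.   ] F [-1.3  0.7 -0.5] w 29.6 j [-0.13  0.24  1.79 -0.    1.12  0.38]
wrist wheel_knob [(array([537.6, -56.8, 189.4]), 0.57)]
wrist wheel_axis [(array([560.1, -11.8, 191.3]), 0.59), (array([ 613.6, -191.4,   -2.1]), 0.54)]
wrist zero_tick [(array([639.1, -44.7, 144.8]), 0.88)]
```

View pics/b_wrist.png

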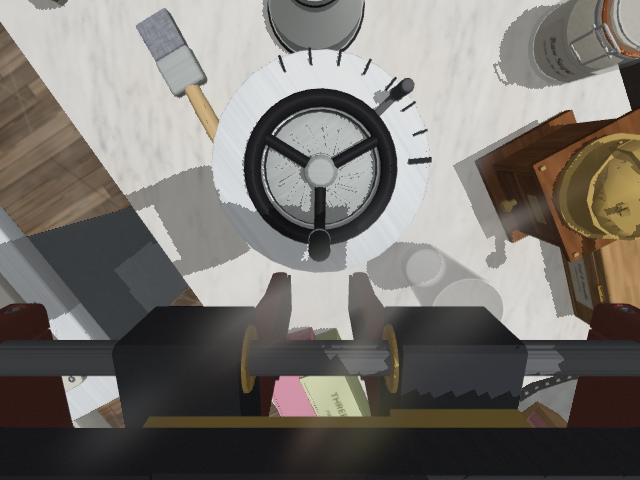

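The knob (top at 319,238) lies just ahead of the finger gap. The wheel rim is centred at (320,166), the flange at (321,160), the post top at (405,86), and the thick zero tick at (420,160). I'll turn these into positions by intersecting with known heights.

```bash
cat >> h.py <<'E'
def w2plane(u,v,z,d,s):
    R=Ro.from_rotvec(s["tcp_rot"]).as_matrix(); T=np.array(d["tool_from_camera"])
    K=d["mtx"]; ray=R@T[:3,:3]@np.linalg.solve(K,[u,v,1.]); o=R@T[:3,3]+s["tool_pos"]
    return (o+ray*(z-o[2])/ray[2])*1000
E
python3 -c "
from h import *
s=manip.state(); d=manip.camera('wrist')
P=dict(rim=(320,166,.166),fl=(321,160,.142),knobtop=(319,238,.203),zero=(431,160,.142),posttop=(406,85,.187),hub=(320,169,.166))
for k,v in P.items(): print(k,np.round(w2plane(*v,d,s),1))
m=manip.silhouettes('wheel_knob','wrist')
for r in m[:1]:
    y,x=np.nonzero(r['region']); print(r['p'],x.mean(),y.min(),y.max(),x.min(),x.max())
"
```

```text
rim [559.6  -1.2 166. ]
fl [562.3   1.9 142. ]
knobtop [535.6 -42.7 203. ]
zero [642.7 -43.  142. ]
posttop [635.9  17.5 187. ]
hub [558.5  -3.2 166. ]
0.75 328.03926975373207 85 265 248 417
```

```bash
python3 -c "
from h import *
s=manip.state(); d=manip.camera('wrist')
T=np.array(d['tool_from_camera']); R=Ro.from_rotvec(s['tcp_rot']).as_matrix(); K=d['mtx']
v,u=np.mgrid[:480,:640]; Z=d['z_map']
pc=np.stack([(u-K[0,2])/K[0,0]*Z,(v-K[1,2])/K[1,1]*Z,Z],-1)
W=((pc@T[:3,:3].T+T[:3,3])@R.T+s['tool_pos'])*1000
np.save('W.npy',W)
ok=Z>0
def circ(p):
    A=np.c_[2*p,np.ones(len(p))]; c=np.linalg.lstsq(A,(p**2).sum(1),rcond=None)[0]; return c[:2],np.sqrt(c[2]+c[:2]@c[:2])
near=ok&(np.hypot(W[...,0]-560,W[...,1]+8)<110)
h=near&(W[...,2]>190); print('hi pts',h.sum(),np.median(W[h],0),np.unique(np.round(W[h][:,2]/3)*3,return_counts=True))
k=near&(W[...,2]>198)&(v<262); print('knob top',W[k].min(0),W[k].max(0),W[k].mean(0))
f=near&(abs(W[...,2]-142)<4); 
# flange outer: max radius per angle
c=np.array([560,-5.])
for i in range(4):
    p=W[f][:,:2]-c; a=np.degrees(np.arctan2(p[:,1],p[:,0]))//6; r=np.hypot(*p.T)
    e=np.array([W[f][a==q][np.argmax(r[a==q]),:2] for q in np.unique(a) if (a==q).sum()>20]); e=e[np.hypot(*(e-c).T)<100]; c,rr=circ(e)
print('flange',c,rr,len(e))
print('z flange',np.median(W[f][:,2]))
m=manip.silhouettes('pointer_post','wrist'); print([(q['p'],np.round(np.median(W[q['region']&ok],0),1)) for q in m[:2]])
"
```

```text
hi pts 95224 [540.36243188 -34.66382033 371.72537606] (array([189., 192., 195., 198., 201., 204., 267., 270., 273., 276., 279.,
       282., 285., 288., 291., 294., 297., 300., 303., 306., 309., 312.,
       315., 318., 321., 324., 327., 330., 333., 336., 339., 342., 345.,
       348., 351., 354., 357., 360., 363., 366., 369., 372., 375., 378.,
       381., 384., 387., 390.]), array([    2,    24,    19,    38,   224,   104,    28,    92,   119,
         113,   152,   128,   150,   165,   180,   154,   191,   207,
         210,   217,   246,   247,   231,   224,   221,   319,   189,
         186,   109,    97,   121,   158,   155,   651,  2283,  3189,
        3470,  4197,  7809, 11039,  2898, 17653,  3864,   585,  4567,
        9358, 10523,  8118]))
knob top [523.64748473 -61.87510785 198.03265039] [538.81707228 -48.17733728 204.37038948] [532.0339208  -54.11033399 201.72301211]
flange [558.91638429  -9.14799706] 91.58308218273608 60
z flange 141.99669382045568
[(0.66, array([633.6,  10.9, 166.4]))]
```

>>> jog_arm --deltas '[{"claw": 30,"tx": 2,"ty": 3,"tz": -46,"ax": 0,"ay": 0,"az": 0},{"claw": 30,"tx": 2,"ty": 3,"tz": -92,"ax": 0,"ay": 0,"az": 0},{"claw": 20,"tx": 2,"ty": 3,"tz": -92,"ax": 0,"ay": 0,"az": 0},{"claw": 20,"tx": 2,"ty": 3,"tz": -92,"ax": 0,"ay": 0,"az": 0}]'

```text
t: 4.0
tool_pos: [0.533, -0.0525, 0.1771]
tcp_rot: [2.709, 1.59, 0.002]
wrist_force: [-0.3, -0.9, 0.6]
gripper_width: 0.229
finger_force: 0.0
```

```bash
python3 - <<'E'
from h import *
st()
C=np.array([559.5,-8.5]); s=manip.state(); p=s["tool_pos"][:2]*1000-C
a=np.degrees(np.arctan2(p[1],p[0]))%360; print("angle",a,"r",np.hypot(*p))
for k in range(0,105,10):
    b=np.radians(a-k); print(k,np.round(54*np.array([np.cos(b),np.sin(b)])-p,1),round(-np.radians(k),3))
E
```

```text
t 4.0 tcp [533.  -52.5 177.1] ydir -29.2 zdir [ 0.002 -0.    -1.   ] F [-0.3 -0.9  0.6] w 20.1 j [-0.12  0.35  1.86  0.    0.92  0.39]
angle 239.00906765899904 r 51.3851433023538
0 [-1.3 -2.2] -0.0
10 [-9.   3.3] -0.175
20 [-15.5  10.1] -0.349
30 [-20.8  17.9] -0.524
40 [-24.6  26.5] -0.698
50 [-26.9  35.6] -0.873
60 [-27.5  45. ] -1.047
70 [-26.6  54.3] -1.222
80 [-24.   63.4] -1.396
90 [-19.8  71.9] -1.571
100 [-14.3  79.5] -1.745
```

>>> jog_arm --deltas '[{"claw": 20,"tx": -9,"ty": 3.3,"tz": 0,"ax": 0,"ay": 0,"az": -0.175},{"claw": 20,"tx": -15.5,"ty": 10,"tz": 0,"ax": 0,"ay": 0,"az": -0.35},{"claw": 20,"tx": -20.8,"ty": 18,"tz": 0,"ax": 0,"ay": 0,"az": -0.525},{"claw": 20,"tx": -23.8,"ty": 24,"tz": 0,"ax": 0,"ay": 0,"az": -0.64},{"claw": 20,"tx": -24.6,"ty": 26.5,"tz": 0,"ax": 0,"ay": 0,"az": -0.7}]'

```text
t: 4.62
tool_pos: [0.5094, -0.0268, 0.1782]
tcp_rot: [3.089, 0.56, 0.008]
wrist_force: [1.4, -4.2, -2.8]
gripper_width: 0.227
finger_force: 2.2
```

```bash
cat >> h.py <<'E'
C=np.array([559.5,-8.5])
def plan(n=10,mm=2.0):
    st(); s=manip.state(); p=s["tool_pos"][:2]*1000-C; a=np.arctan2(p[1],p[0]); t=np.array([np.sin(a),-np.cos(a)])
    print("angle",np.degrees(a)%360,"r",np.hypot(*p),"F against cw",-s["wrist_force"][:2]@t,"radial",s["wrist_force"][:2]@p/np.hypot(*p))
    for k in range(1,n+1):
        b=a-k*mm/54; print(k,np.round(54*np.array([np.cos(b),np.sin(b)])-p,1),round(-k*mm/54,3))
E
python3 -c "
from h import *
plan(12)
look(['wheel_knob','wheel_axis'],('side','top'))"
```

```text
t 4.62 tcp [509.4 -26.8 178.2] ydir -69.4 zdir [ 0.005 -0.001 -1.   ] F [ 1.4 -4.2 -2.8] w 19.9 j [-0.08  0.31  1.92 -0.    0.9   1.14]
angle 200.03952357341424 r 53.34596885581889 F against cw 4.3924940667717705 radial 0.14504330325874398
1 [-1.3  1.7] -0.037
2 [-1.8  3.6] -0.074
3 [-2.4  5.5] -0.111
4 [-2.8  7.5] -0.148
5 [-3.2  9.4] -0.185
6 [-3.4 11.4] -0.222
7 [-3.7 13.4] -0.259
8 [-3.8 15.4] -0.296
9 [-3.9 17.4] -0.333
10 [-3.9 19.4] -0.37
11 [-3.8 21.4] -0.407
12 [-3.6 23.4] -0.444
side wheel_knob [(array([508.8, -32.4, 192.2]), 0.82)]
side wheel_axis [(array([560.7,  -8.8, 187.1]), 0.87)]
top wheel_knob []
top wheel_axis []
```

>>> jog_arm --deltas '[{"claw": 20,"tx": -0.9,"ty": 1.8,"tz": 0,"ax": 0,"ay": 0,"az": -0.037},{"claw": 20,"tx": -1.6,"ty": 3.6,"tz": 0,"ax": 0,"ay": 0,"az": -0.074},{"claw": 20,"tx": -2.2,"ty": 5.5,"tz": 0,"ax": 0,"ay": 0,"az": -0.111}]'

```text
t: 5.3
tool_pos: [0.5061, -0.0213, 0.1765]
tcp_rot: [3.116, 0.391, 0.003]
wrist_force: [0.5, -3.9, 3.9]
gripper_width: 0.229
finger_force: 2.2
```

>>> jog_arm --deltas '[{"claw": 20,"tx": -0.25,"ty": 1.0,"tz": 0,"ax": 0,"ay": 0,"az": -0.019},{"claw": 20,"tx": -0.5,"ty": 2,"tz": 0,"ax": 0,"ay": 0,"az": -0.037}]'

```text
t: 5.55
tool_pos: [0.505, -0.019, 0.176]
tcp_rot: [3.124, 0.333, 0.001]
wrist_force: [0.4, -4.4, 3.7]
gripper_width: 0.226
finger_force: 2.1
```

>>> jog_arm --deltas '[{"claw": 20,"tx": -0.15,"ty": 1.0,"tz": 0,"ax": 0,"ay": 0,"az": -0.019},{"claw": 20,"tx": -0.3,"ty": 2,"tz": 0,"ax": 0,"ay": 0,"az": -0.037}]'

```text
t: 5.8
tool_pos: [0.5046, -0.0169, 0.1758]
tcp_rot: [3.129, 0.274, 0.0]
wrist_force: [1.2, -5.3, 4.4]
gripper_width: 0.228
finger_force: 2.6
```

>>> jog_arm --deltas '[{"claw": 20,"tx": -0.1,"ty": 0.8,"tz": 0,"ax": 0,"ay": 0,"az": -0.014},{"claw": 20,"tx": -0.2,"ty": 1.5,"tz": 0,"ax": 0,"ay": 0,"az": -0.028}]'

```text
t: 6.05
tool_pos: [0.5044, -0.0156, 0.1758]
tcp_rot: [3.132, 0.231, 0.0]
wrist_force: [0.4, -5.3, 4.4]
gripper_width: 0.229
finger_force: 3.3
```

>>> jog_arm --deltas '[{"claw": 20,"tx": -0.05,"ty": 0.5,"tz": 0,"ax": 0,"ay": 0,"az": -0.01},{"claw": 20,"tx": -0.1,"ty": 1.0,"tz": 0,"ax": 0,"ay": 0,"az": -0.019}]'

```text
t: 6.3
tool_pos: [0.5043, -0.0147, 0.1757]
tcp_rot: [3.134, 0.202, 0.0]
wrist_force: [0.9, -7.8, 4.0]
gripper_width: 0.231
finger_force: 3.7
```

>>> jog_arm --deltas '[{"claw": 20,"tx": 0,"ty": 0.5,"tz": 0,"ax": 0,"ay": 0,"az": -0.01},{"claw": 20,"tx": 0,"ty": 1.0,"tz": 0,"ax": 0,"ay": 0,"az": -0.019},{"claw": 20,"tx": 0,"ty": 1.0,"tz": 0,"ax": 0,"ay": 0,"az": -0.019}]'

```text
t: 6.68
tool_pos: [0.5043, -0.0139, 0.1757]
tcp_rot: [3.136, 0.172, 0.0]
wrist_force: [0.0, -7.2, 4.2]
gripper_width: 0.232
finger_force: 3.9
```

>>> jog_arm --deltas '[{"claw": 20,"tx": 0,"ty": 0.5,"tz": 0,"ax": 0,"ay": 0,"az": -0.01},{"claw": 20,"tx": 0,"ty": 1.0,"tz": 0,"ax": 0,"ay": 0,"az": -0.019}]'

```text
t: 6.92
tool_pos: [0.5043, -0.0131, 0.1757]
tcp_rot: [3.137, 0.142, 0.0]
wrist_force: [0.5, -9.2, 4.9]
gripper_width: 0.229
finger_force: 4.7
```

>>> jog_arm --deltas '[{"claw": 20,"tx": 0,"ty": 0.4,"tz": 0,"ax": 0,"ay": 0,"az": -0.007},{"claw": 20,"tx": 0,"ty": 0.8,"tz": 0,"ax": 0,"ay": 0,"az": -0.014}]'

```text
t: 7.18
tool_pos: [0.5043, -0.0125, 0.1758]
tcp_rot: [3.137, 0.12, 0.0]
wrist_force: [0.7, -9.6, 3.6]
gripper_width: 0.229
finger_force: 5.1
```

>>> jog_arm --deltas '[{"claw": 20,"tx": 0,"ty": 0.3,"tz": 0,"ax": 0,"ay": 0,"az": 0},{"claw": 20,"tx": 0,"ty": 0.5,"tz": 0,"ax": 0,"ay": 0,"az": 0}]'

```text
t: 7.42
tool_pos: [0.5043, -0.0121, 0.1758]
tcp_rot: [3.137, 0.121, 0.0]
wrist_force: [1.3, -10.6, 5.2]
gripper_width: 0.232
finger_force: 5.3
```

Clear touch: about 10.6 N against 4.4 N drag. I'll ease off, release the knob, lift and look.

>>> jog_arm --deltas '[{"claw": 20,"tx": 0,"ty": -0.8,"tz": 0,"ax": 0,"ay": 0,"az": 0},{"claw": 20,"tx": 0,"ty": -1.8,"tz": 0,"ax": 0,"ay": 0,"az": 0},{"claw": 32,"tx": 0,"ty": -2,"tz": 0,"ax": 0,"ay": 0,"az": 0},{"claw": 32,"tx": 0,"ty": -2,"tz": 0,"ax": 0,"ay": 0,"az": 0},{"claw": 32,"tx": 0,"ty": -2,"tz": 55,"ax": 0,"ay": 0,"az": 0}]'

```text
t: 8.05
tool_pos: [0.5012, -0.0125, 0.2276]
tcp_rot: [-3.138, -0.121, 0.015]
wrist_force: [1.2, 0.5, 0.3]
gripper_width: 0.363
finger_force: 0.0
```

>>> jog_arm --deltas '[{"claw": 20,"tx": 0,"ty": 0,"tz": 20,"ax": 0,"ay": 0,"az": 0},{"claw": 20,"tx": 0,"ty": 0,"tz": 20,"ax": 0,"ay": 0,"az": 0}]'

```text
t: 8.3
tool_pos: [0.505, -0.0127, 0.2519]
tcp_rot: [-3.139, -0.121, -0.005]
wrist_force: [0.3, 0.1, 0.0]
gripper_width: 0.23
finger_force: 0.0
```

```bash
python3 -c "
from h import *
st(); look(['wheel_knob','zero_tick','pointer_post','pointer_tip'],('wrist','side'),'c')
a=cv2.imread('pics/c_wrist.png')[0:300,160:560]; b=cv2.imread('pics/c_side.png')[160:280,220:380]
cv2.imwrite('pics/c.png',np.vstack([cv2.resize(a,(800,600))])[:600])"
```

```text
t 8.3 tcp [505.  -12.7 251.9] ydir -85.6 zdir [ 0.003  0.    -1.   ] F [0.3 0.1 0. ] w 20.2 j [-0.05  0.21  1.87  0.    1.06  1.44]
wrist wheel_knob []
wrist zero_tick [(array([639.9, -46.9, 144.6]), 0.93)]
wrist pointer_post [(array([626.1, -63.6, 174.3]), 0.62)]
wrist pointer_tip [(array([631.1, -67.1, 143.7]), 0.6), (array([509.5, -17.2, 187.9]), 0.25)]
side wheel_knob [(array([507.6, -18.3, 192.8]), 0.6)]
side zero_tick [(array([639.9, -46.5, 144.1]), 0.77)]
side pointer_post [(array([622. , -58.5, 172.3]), 0.65), (array([559.8, -13.9, 128.6]), 0.46)]
side pointer_tip [(array([629.9, -65.7, 138.2]), 0.56), (array([551.3,  -6. ,  -2. ]), 0.27)]
```

View pics/c.png

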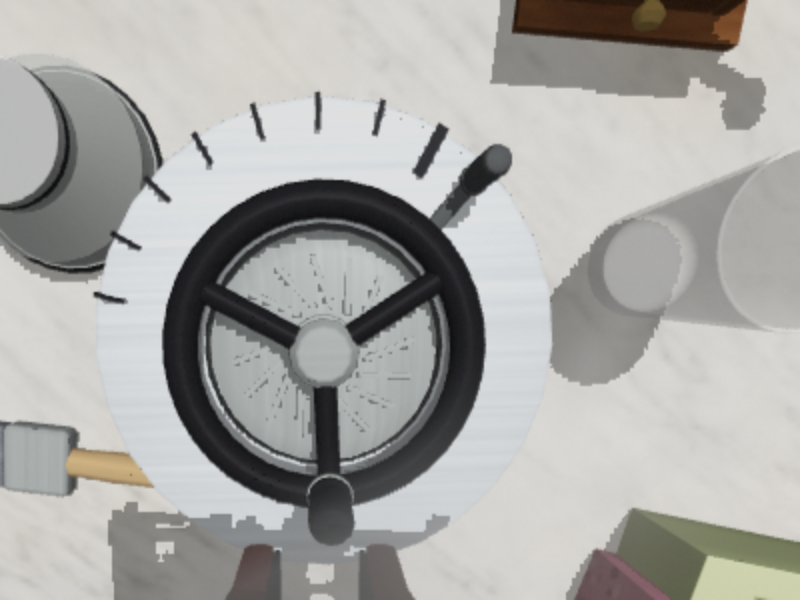

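The thick zero tick runs from (420,175) to (443,127) in the crop. The pointer post is one mark clockwise of it (top at 497,160). The knob is at (330,520).

```bash
python3 -c "
from h import *
s=manip.state(); d=manip.camera('wrist')
f=lambda u,v,z: w2plane(160+u/2,v/2,z,d,s)[:2]
T=[(443,127),(383,101),(318,93),(253,104),(194,133),(147,178),(112,233),(96,294)]
P=np.array([f(u,v,.142) for u,v in T])
A=np.c_[2*P,np.ones(8)]; c=np.linalg.lstsq(A,(P**2).sum(1),rcond=None)[0]; print('centre',c[:2],np.sqrt(c[2]+c[:2]@c[:2]))
for cc in (c[:2],C): print(np.round(np.degrees(np.arctan2(*(P-cc).T[::-1])),1),np.round(np.hypot(*(P-cc).T),1))
print('post top',f(498,159,.187),'knob top',f(331,528,.203),'arm',f(455,197,.154),'hub',f(325,350,.166))
"
```

```text
centre [557.85222332  -9.72898755] 90.79634159799737
[-24.5  -9.4   5.6  20.7  35.8  50.9  66.2  81.1] [90.9 90.7 90.7 90.8 90.9 90.6 91.1 90.7]
[-25.6 -10.4   4.9  20.3  35.8  51.2  66.8  82.1] [89.9 89.3 89.  88.8 88.9 88.6 89.3 89.2]
post top [621.82404189 -58.70760934] knob top [503.73780606 -16.36812752] arm [615.32411857 -52.70825912] hub [558.77492582 -10.32615548]
```

>>> jog_arm --deltas '[{"claw": 24,"tx": 35,"ty": -14,"tz": 0,"ax": 0,"ay": 0,"az": -0.18},{"claw": 24,"tx": 75,"ty": -30,"tz": 0,"ax": 0,"ay": 0,"az": -0.36},{"claw": 24,"tx": 105,"ty": -42,"tz": 0,"ax": 0,"ay": 0,"az": -0.54},{"claw": 24,"tx": 118.5,"ty": -46.5,"tz": 0,"ax": 0,"ay": 0,"az": -0.73},{"claw": 24,"tx": 118.5,"ty": -46.5,"tz": 0,"ax": 0,"ay": 0,"az": -0.73}]'

```text
t: 9.48
tool_pos: [0.6232, -0.0598, 0.2502]
tcp_rot: [2.976, -1.006, -0.001]
wrist_force: [0.2, -0.2, 0.9]
gripper_width: 0.275
finger_force: 0.0
```

```bash
python3 -c "
from h import *
st(); look(['pointer_post'],('side',),'d')"
```

```text
t 9.47 tcp [623.2 -59.8 250.2] ydir -127.4 zdir [-0.  0. -1.] F [ 0.2 -0.2  0.9] w 24.1 j [-0.11  0.4   1.6   0.    1.14  2.11]
side pointer_post [(array([623.7, -64. , 173.2]), 0.46)]
```

>>> jog_arm --deltas '[{"claw": 28,"tx": 0,"ty": -1,"tz": -40,"ax": 0,"ay": 0,"az": 0},{"claw": 28,"tx": 0,"ty": -1,"tz": -56,"ax": 0,"ay": 0,"az": 0},{"claw": 28,"tx": 0,"ty": -1,"tz": -78,"ax": 0,"ay": 0,"az": 0},{"claw": 28,"tx": 0,"ty": -1,"tz": -78,"ax": 0,"ay": 0,"az": 0}]'

```text
t: 10.07
tool_pos: [0.6213, -0.0602, 0.1715]
tcp_rot: [2.976, -1.005, -0.005]
wrist_force: [0.8, -0.4, 0.3]
gripper_width: 0.318
finger_force: 0.0
```

```bash
python3 -c "
from h import *
st(); look(['pointer_post','pointer_tip'],('side','wrist'),'e')
a=cv2.imread('pics/e_wrist.png')
cv2.imwrite('pics/e.png',a)"
```

```text
t 10.07 tcp [621.3 -60.2 171.5] ydir -127.3 zdir [-0.003  0.    -1.   ] F [ 0.8 -0.4  0.3] w 27.9 j [-0.12  0.48  1.67  0.    1.    2.11]
side pointer_post [(array([624.7, -60.4, 175. ]), 0.49)]
side pointer_tip [(array([630.8, -65.3, 138.2]), 0.5)]
wrist pointer_post [(array([628. , -63.4, 176.8]), 0.59)]
wrist pointer_tip [(array([629.4, -64.1, 142.5]), 0.58)]
```

View pics/e.png

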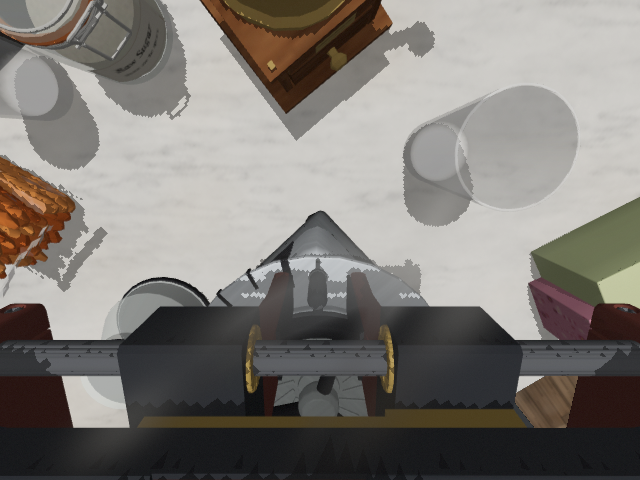

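The tip shows between the fingers at (318,265) and the zero tick to its left at (286,262). The post is caged, so I'll close the fingers almost onto it.

>>> jog_arm --deltas '[{"claw": 11,"tx": 0,"ty": 0,"tz": 0,"ax": 0,"ay": 0,"az": 0},{"claw": 11,"tx": 0,"ty": 0,"tz": 0,"ax": 0,"ay": 0,"az": 0},{"claw": 11,"tx": 0,"ty": 0,"tz": 0,"ax": 0,"ay": 0,"az": 0}]'

```text
t: 10.75
tool_pos: [0.6229, -0.0605, 0.1728]
tcp_rot: [-2.975, 1.008, -0.001]
wrist_force: [0.8, -0.4, -0.4]
gripper_width: 0.128
finger_force: 0.2
```

```bash
python3 -c "
from h import *
st(); p=manip.state()['tool_pos'][:2]*1000-np.array([558.3,-9.3]); a=np.degrees(np.arctan2(p[1],p[0])); print(a,np.hypot(*p))
for b in (4,8,12,-24.5-a):
    t=np.radians(a+b); print(b,np.round(82*np.array([np.cos(t),np.sin(t)])-p,1),np.radians(b))"
```

```text
t 10.75 tcp [622.9 -60.5 172.8] ydir -127.4 zdir [ 0.  0. -1.] F [ 0.8 -0.4 -0.4] w 11.2 j [-0.12  0.48  1.66  0.    0.99  2.11]
-38.41204894066003 82.38079673349124
4 [3.1 4.8] 0.06981317007977318
8 [6.2 9.7] 0.13962634015954636
12 [ 8.9 14.7] 0.20943951023931956
13.912048940660029 [10.1 17.2] 0.24281105971310674
```

>>> jog_arm --deltas '[{"claw": 11,"tx": 3.1,"ty": 4.8,"tz": 0,"ax": 0,"ay": 0,"az": 0.07},{"claw": 11,"tx": 6.2,"ty": 9.7,"tz": 0,"ax": 0,"ay": 0,"az": 0.14},{"claw": 11,"tx": 8.9,"ty": 14.7,"tz": 0,"ax": 0,"ay": 0,"az": 0.21},{"claw": 11,"tx": 8.9,"ty": 14.7,"tz": 0,"ax": 0,"ay": 0,"az": 0.21}]'

```text
t: 11.25
tool_pos: [0.6316, -0.0456, 0.1726]
tcp_rot: [3.065, -0.691, -0.0]
wrist_force: [-0.3, -0.9, 0.5]
gripper_width: 0.127
finger_force: 0.0
```

```bash
python3 -c "
from h import *
st(); look(['pointer_tip','zero_tick'],('side','wrist'),'f')
a=cv2.imread('pics/f_wrist.png')[230:330,250:390]; b=cv2.imread('pics/f_side.png')[190:270,240:368]
cv2.imwrite('pics/f.png',np.hstack([cv2.resize(a,(420,300),interpolation=2),cv2.resize(b,(380,300),interpolation=2)]))"
```

```text
t 11.25 tcp [631.6 -45.6 172.6] ydir -115.4 zdir [-0.  0. -1.] F [-0.3 -0.9  0.5] w 11.1 j [-0.09  0.49  1.65 -0.    1.    1.92]
side pointer_tip [(array([638.1, -53. , 139.2]), 0.52)]
side zero_tick [(array([640.9, -46. , 141.4]), 0.76)]
wrist pointer_tip [(array([641.6, -50.5, 140.9]), 0.76)]
wrist zero_tick [(array([638. , -46.8, 143.5]), 0.95)]
```

View pics/f.png

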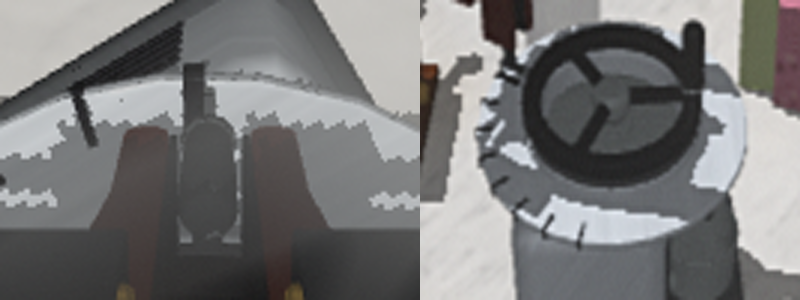

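The zero tick's outer end (195,85 in the left crop) is about 2° counter-clockwise of the pointer. That agrees with the computed remainder.

>>> jog_arm --deltas '[{"claw": 11,"tx": 0.7,"ty": 1.4,"tz": 0,"ax": 0,"ay": 0,"az": 0.02},{"claw": 11,"tx": 1.3,"ty": 2.8,"tz": 0,"ax": 0,"ay": 0,"az": 0.037},{"claw": 11,"tx": 1.3,"ty": 2.8,"tz": 0,"ax": 0,"ay": 0,"az": 0.037}]'

```text
t: 11.92
tool_pos: [0.6329, -0.0429, 0.1727]
tcp_rot: [-3.077, 0.633, -0.0]
wrist_force: [0.0, -0.7, 0.4]
gripper_width: 0.125
finger_force: 0.0
```

>>> jog_arm --deltas '[{"claw": 24,"tx": 0,"ty": 0,"tz": 0,"ax": 0,"ay": 0,"az": 0},{"claw": 24,"tx": 0,"ty": 0,"tz": 0,"ax": 0,"ay": 0,"az": 0},{"claw": 24,"tx": 0,"ty": 0,"tz": 50,"ax": 0,"ay": 0,"az": 0.0},{"claw": 24,"tx": -30,"ty": 14,"tz": 80,"ax": 0,"ay": 0,"az": 0},{"claw": 24,"tx": -75,"ty": 34,"tz": 80,"ax": 0,"ay": 0,"az": 0}]'

```text
t: 12.55
tool_pos: [0.5595, -0.009, 0.2554]
tcp_rot: [-3.076, 0.635, -0.009]
wrist_force: [0.6, 0.7, 0.0]
gripper_width: 0.276
finger_force: 0.0
```

>>> jog_arm --deltas '[{"claw": 24,"tx": -40,"ty": 18,"tz": 0,"ax": 0,"ay": 0,"az": 0},{"claw": 24,"tx": -40,"ty": 18,"tz": 0,"ax": 0,"ay": 0,"az": 0}]'

```text
t: 12.8
tool_pos: [0.5155, 0.0098, 0.2529]
tcp_rot: [3.077, -0.632, -0.001]
wrist_force: [0.5, 1.1, -0.5]
gripper_width: 0.273
finger_force: 0.0
```

```bash
python3 -c "
from h import *
st(); look(['pointer_tip','zero_tick','pointer_post','wheel_knob'],('wrist','side'),'g')
a=cv2.imread('pics/g_wrist.png')
cv2.imwrite('pics/g.png',cv2.resize(a[40:340,160:560],(800,600),interpolation=cv2.INTER_CUBIC))"
```

```text
t 12.8 tcp [515.5   9.8 252.9] ydir -113.2 zdir [-0.001  0.    -1.   ] F [ 0.5  1.1 -0.5] w 24.0 j [-0.    0.23  1.84  0.    1.08  1.97]
wrist pointer_tip []
wrist zero_tick [(array([640.5, -46.5, 143.5]), 0.65)]
wrist pointer_post [(array([633.5, -49. , 173.8]), 0.89)]
wrist wheel_knob [(array([509.3, -15. , 187. ]), 0.94)]
side pointer_tip [(array([639.3, -48.3, 139.8]), 0.74)]
side zero_tick [(array([638.1, -46.5, 145.6]), 0.9), (array([473.7, 148.1,  -2.7]), 0.35)]
side pointer_post [(array([560. ,  -8.9, 131.2]), 0.44)]
side wheel_knob [(array([508.7, -20. , 190.2]), 0.9)]
```

View pics/g.png

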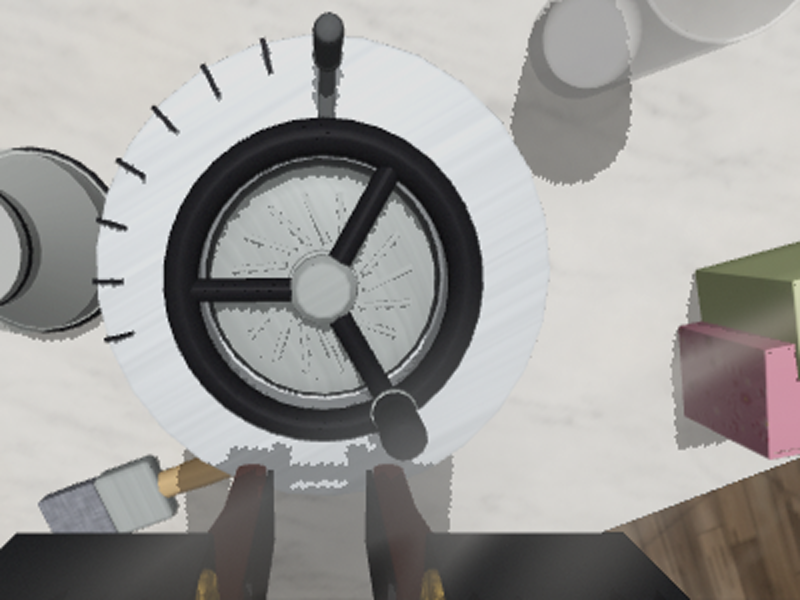

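```bash
python3 -c "
from h import *
from scipy.optimize import least_squares
s=manip.state(); d=manip.camera('wrist'); img=d['img']
f=lambda u,v,z: w2plane(160+u/2-.25,40+v/2-.25,z,d,s)[:2]
T=[(264,38),(203,66),(154,107),(117,161),(96,221),(93,282),(106,339)]
P=np.array([f(u,v,.142) for u,v in T])
def res(q):
    a=q[3]+np.radians(15)*np.arange(1,8); return (P-q[:2]-q[2]*np.c_[np.cos(a),np.sin(a)]).ravel()
r=least_squares(res,[558,-9,90,-.42]); c=r.x[:2]; print(r.x,np.degrees(r.x[3]),np.abs(r.fun).max())
ang=lambda p:(np.round(np.degrees(np.arctan2(p[1]-c[1],p[0]-c[0])),2),np.round(np.hypot(*(p-c)),1))
print('post',ang(f(329,25,.187)),'arm',ang(f(325,100,.154)),'knob',ang(f(405,445,.203)),'hub',ang(f(323,287,.166)))
m=[q for q in manip.silhouettes('pointer_post','wrist')]
for q in m[:2]:
    y,x=np.nonzero(q['region']); print(q['p'],x.min(),x.max(),y.min(),y.max())
# arm edges by row
g=cv2.cvtColor(img,cv2.COLOR_BGR2GRAY)
for v in range(66,100,4): print(v,g[v,312:336])
"
```

```text
[ 5.60871044e+02 -1.07718712e+01  9.24611225e+01 -4.24659548e-01] -24.331199813745343 0.6493737416048049
post (np.float64(-24.26), np.float64(82.5)) arm (np.float64(-23.67), np.float64(67.0)) knob (np.float64(-173.6), np.float64(54.4)) hub (np.float64(-14.3), np.float64(1.6))
0.78 316 331 51 102
66 [224 224 223 222 147  31  33  34  40  41  43  50  49  37  40  40  38  34
  53 191 222 223 223 222]
70 [223 223 223 222 112  33  32  34  32  32  32  32  32  32  32  34  31  31
  74 220 222 223 223 222]
74 [222 222 222 221 147  64  33  34  33  34  30  32  32  32  33  33  32  47
 122 220 219 217 217 218]
78 [223 222 222 221 141 140 119  41  44  44  37  39  42  40  45  43  96 142
 215 221 223 223 224 223]
82 [223 223 223 222 220 139 137  68  52  56  54  54  54  51  53  97 143 143
 157 160 223 223 223 223]
86 [218 217 217 216 152 139 139  69  53  55  53  54  55  54  55  95 157 161
 224 223 223 223 222 223]
90 [221 223 223 218 143 143 141  72  59  54  55  53  52  54  52  95 146 219
 222 222 222 223 223 223]
94 [223 223 223 223 222 144 142  75  97  98  98  98  98  97  85 126 223 223
 223 223 223 223 223 224]
98 [223 223 223 223 223 221 154  78  97  96  98  97  97  97  93 192 223 223
 224 224 223 223 223 222]
```

The post measures -24.3° against the zero tick at -24.3 to -24.5°, and the tick is hidden under the arm, so the pointer is on zero. Back to the knob.

>>> jog_arm --deltas '[{"claw": 28,"tx": -4,"ty": -9,"tz": 0,"ax": 0,"ay": 0,"az": 0.18},{"claw": 28,"tx": -8,"ty": -18,"tz": 0,"ax": 0,"ay": 0,"az": 0.36},{"claw": 28,"tx": -10.8,"ty": -25.4,"tz": 0,"ax": 0,"ay": 0,"az": 0.52},{"claw": 28,"tx": -10.8,"ty": -25.4,"tz": -35,"ax": 0,"ay": 0,"az": 0.52},{"claw": 28,"tx": -10.8,"ty": -25.4,"tz": -76,"ax": 0,"ay": 0,"az": 0.52}]'

```text
t: 14.02
tool_pos: [0.508, -0.0166, 0.1767]
tcp_rot: [3.136, 0.178, 0.005]
wrist_force: [0.1, -0.8, -0.2]
gripper_width: 0.322
finger_force: 0.0
```

>>> jog_arm --deltas '[{"claw": 20,"tx": 0,"ty": 0,"tz": 0,"ax": 0,"ay": 0,"az": 0},{"claw": 20,"tx": 0,"ty": 0,"tz": 0,"ax": 0,"ay": 0,"az": 0}]'

```text
t: 14.28
tool_pos: [0.5079, -0.0165, 0.1777]
tcp_rot: [3.136, 0.179, 0.002]
wrist_force: [0.2, 0.1, 0.9]
gripper_width: 0.227
finger_force: 0.0
```

```bash
python3 -c "
from h import *
st(); p=manip.state()['tool_pos'][:2]*1000-np.array([558.3,-9.3]); a=np.degrees(np.arctan2(p[1],p[0])); print(a%360,np.hypot(*p))
for b in range(4,52,4):
    t=np.radians(a+b); print(b,np.round(54*np.array([np.cos(t),np.sin(t)])-p,1),round(np.radians(b),3))"
```

```text
t 14.28 tcp [507.9 -16.5 177.7] ydir -83.5 zdir [ 0.001 -0.    -1.   ] F [0.2 0.1 0.9] w 19.9 j [-0.06  0.31  1.92  0.    0.9   1.4 ]
188.06986170844564 50.940737131952645
4 [-2.4 -4.1] 0.07
8 [-1.5 -7.8] 0.14
12 [ -0.3 -11.4] 0.209
16 [  1.1 -14.9] 0.279
20 [  2.8 -18.3] 0.349
24 [  4.7 -21.5] 0.419
28 [  6.8 -24.6] 0.489
32 [  9.1 -27.6] 0.559
36 [ 11.6 -30.4] 0.628
40 [ 14.4 -33. ] 0.698
44 [ 17.2 -35.4] 0.768
48 [ 20.3 -37.7] 0.838
```

>>> jog_arm --deltas '[{"claw": 20,"tx": -1.5,"ty": -7.8,"tz": 0,"ax": 0,"ay": 0,"az": 0.14},{"claw": 20,"tx": 1.1,"ty": -14.9,"tz": 0,"ax": 0,"ay": 0,"az": 0.28},{"claw": 20,"tx": 4.7,"ty": -21.5,"tz": 0,"ax": 0,"ay": 0,"az": 0.42},{"claw": 20,"tx": 9.1,"ty": -27.6,"tz": 0,"ax": 0,"ay": 0,"az": 0.56},{"claw": 20,"tx": 13,"ty": -31.7,"tz": 0,"ax": 0,"ay": 0,"az": 0.66}]'

```text
t: 14.9
tool_pos: [0.5198, -0.0476, 0.1782]
tcp_rot: [-2.906, -1.19, -0.0]
wrist_force: [-3.7, 4.0, -0.3]
gripper_width: 0.23
finger_force: 2.9
```

>>> jog_arm --deltas '[{"claw": 20,"tx": 2.8,"ty": -2.5,"tz": 0,"ax": 0,"ay": 0,"az": 0.07},{"claw": 20,"tx": 2.8,"ty": -2.5,"tz": 0,"ax": 0,"ay": 0,"az": 0.07}]'

```text
t: 15.15
tool_pos: [0.5232, -0.0504, 0.1782]
tcp_rot: [2.866, 1.286, 0.002]
wrist_force: [-2.4, 3.0, 2.3]
gripper_width: 0.224
finger_force: 1.9
```

```bash
python3 -c "
from h import *
st(); p=manip.state()['tool_pos'][:2]*1000-np.array([558.3,-9.3]); a=np.degrees(np.arctan2(p[1],p[0])); print(a%360,np.hypot(*p))
look(['pointer_tip','pointer_post','zero_tick'],('wrist','side','top'),'k')
cv2.imwrite('pics/k.png',cv2.imread('pics/k_wrist.png'))"
```

```text
t 15.15 tcp [523.2 -50.4 178.2] ydir -41.7 zdir [ 0.001  0.    -1.   ] F [-2.4  3.   2.3] w 19.7 j [-0.12  0.34  1.88  0.    0.92  0.61]
229.48062103732175 54.04567284035388
wrist pointer_tip [(array([645.5,  11.3, 143.7]), 0.73)]
wrist pointer_post [(array([641.9,   6.2, 172.7]), 0.71)]
wrist zero_tick [(array([641.4, -44. , 143.9]), 0.62)]
side pointer_tip [(array([643.1,   8.8, 139.2]), 0.54)]
side pointer_post [(array([638.6,  10. , 176.2]), 0.82)]
side zero_tick [(array([640.6, -47.2, 145.1]), 0.66)]
top pointer_tip [(array([646.1,  11.2, 144.1]), 0.39)]
top pointer_post [(array([639.9,  10.4, 177.9]), 0.57)]
top zero_tick []
```

View pics/k.png

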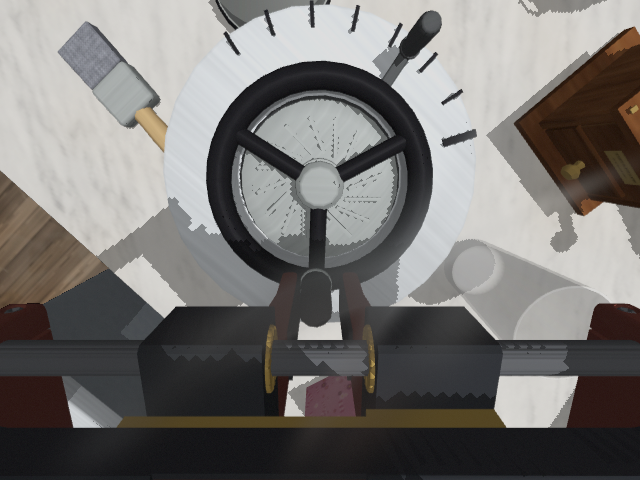

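The pointer stands between the second mark (437,54) and the third (396,34). I'll measure what is left.

```bash
cat > m.py <<'E'
from h import *
from scipy.optimize import least_squares
def meas(T,ks,post,arm):
    s=manip.state(); d=manip.camera('wrist')
    P=np.array([w2plane(u,v,.142,d,s)[:2] for u,v in T]); ks=np.array(ks)
    def res(q):
        a=q[2]+np.radians(15)*ks; return (P-q[:2]-89.5*np.c_[np.cos(a),np.sin(a)]).ravel()
    r=least_squares(res,[558,-9,-.42]); c=r.x[:2]; z=np.degrees(r.x[2]); print(np.round(c,1),"zero",z,"maxres",np.abs(r.fun).max())
    for n,p in (("post",w2plane(*post,.187,d,s)),("arm",w2plane(*arm,.154,d,s))):
        q=p[:2]-c; print(n,np.degrees(np.arctan2(q[1],q[0]))-z,np.hypot(*q))
E
python3 -c "
from m import *
meas([(476,133),(463,91),(438,53),(403,24),(357,6)],[0,1,2,3,4],(431,18),(389,72))"
```

```text
[560.7 -10.1] zero -24.040649991851918 maxres 1.735727858610062
post 40.04327259357969 79.47305209930103
arm 41.19609377867505 63.890906138178146
```

>>> jog_arm --deltas '[{"claw": 20,"tx": 1.6,"ty": -1.3,"tz": 0,"ax": 0,"ay": 0,"az": 0.04},{"claw": 20,"tx": 3.2,"ty": -2.5,"tz": 0,"ax": 0,"ay": 0,"az": 0.077},{"claw": 20,"tx": 3.2,"ty": -2.5,"tz": 0,"ax": 0,"ay": 0,"az": 0.077}]'

```text
t: 16.18
tool_pos: [0.526, -0.0532, 0.1765]
tcp_rot: [-2.815, -1.395, 0.0]
wrist_force: [-2.5, 2.3, 3.0]
gripper_width: 0.223
finger_force: 1.8
```

```bash
python3 -c "
from h import *
st(); p=manip.state()['tool_pos'][:2]*1000-np.array([558.3,-9.3]); a=np.degrees(np.arctan2(p[1],p[0])); print(a%360,np.hypot(*p))
look(['pointer_tip','pointer_post'],('wrist','side'),'n')
a=cv2.imread('pics/n_wrist.png')[0:160,280:500]; b=cv2.imread('pics/n_side.png')[190:260,240:340]
cv2.imwrite('pics/n.png',np.vstack([cv2.resize(a,(440,320),interpolation=2),cv2.resize(b,(440,272),interpolation=2)]))"
```

```text
t 16.18 tcp [526.  -53.2 176.5] ydir -37.3 zdir [-0. -0. -1.] F [-2.5  2.3  3. ] w 19.6 j [-0.12  0.35  1.88 -0.    0.92  0.53]
233.6661755887458 54.484799006566774
wrist pointer_tip [(array([647.4,  16.9, 141.8]), 0.8)]
wrist pointer_post [(array([637.8,  11.9, 174.2]), 0.78)]
side pointer_tip [(array([638.5,  20.5, 141.2]), 0.57)]
side pointer_post [(array([634.7,  17. , 175.7]), 0.74), (array([642.3,  18.4, 139.8]), 0.63)]
```

View pics/n.png

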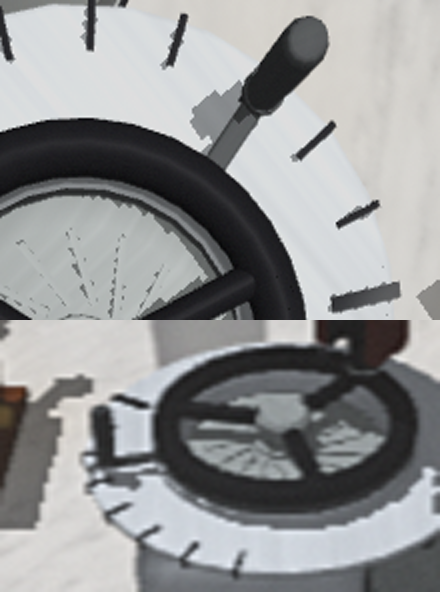

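The third mark is now hidden under the pointer. Its neighbours, marks 2 (335,124) and 4 (184,14), stand on either side.

```bash
python3 -c "
from m import *
meas([(480,145),(469.5,101.5),(447.5,62),(372.5,7)],[0,1,2,4],(433.5,18.5),(395,69))
meas([(480,145),(469.5,101.5),(447.5,62)],[0,1,2],(433.5,18.5),(395,69))"
```

```text
[561.6  -9.7] zero -24.191878280445035 maxres 1.9388555565923014
post 44.08193647501522 78.87513062584883
arm 44.39518599014667 65.63004152366902
[561.9 -10.2] zero -24.264416178297942 maxres 0.9041475923022446
post 44.5646733801062 78.90852877916332
arm 44.96064531079703 65.66443730344277
```

>>> jog_arm --deltas '[{"claw": 30,"tx": 0,"ty": 0,"tz": 0,"ax": 0,"ay": 0,"az": 0},{"claw": 30,"tx": 0,"ty": 0,"tz": 0,"ax": 0,"ay": 0,"az": 0},{"claw": 30,"tx": 0,"ty": 0,"tz": 40,"ax": 0,"ay": 0,"az": 0},{"claw": 30,"tx": 0,"ty": 0,"tz": 90,"ax": 0,"ay": 0,"az": 0},{"claw": 30,"tx": 0,"ty": 0,"tz": 90,"ax": 0,"ay": 0,"az": 0}]'

```text
t: 17.2
tool_pos: [0.5288, -0.0536, 0.2706]
tcp_rot: [2.81, 1.394, 0.011]
wrist_force: [0.7, 0.4, -0.4]
gripper_width: 0.343
finger_force: 0.0
```

```bash
python3 -c "
from h import *
st(); look(['pointer_tip','pointer_post'],('wrist','side'),'q')
a=cv2.imread('pics/q_wrist.png')[20:290,180:540]
cv2.imwrite('pics/q.png',cv2.resize(a,(800,600),interpolation=2))"
```

```text
t 17.2 tcp [528.8 -53.6 270.6] ydir -37.2 zdir [ 0.008 -0.001 -1.   ] F [ 0.7  0.4 -0.4] w 30.1 j [-0.12  0.23  1.8  -0.    1.11  0.53]
wrist pointer_tip [(array([645.1,  18.1, 144.3]), 0.62)]
wrist pointer_post [(array([637.7,  10.6, 170.8]), 0.56)]
side pointer_tip [(array([641.9,  17.6, 139.3]), 0.68)]
side pointer_post [(array([636.1,  17.8, 173.7]), 0.72)]
```

View pics/q.png

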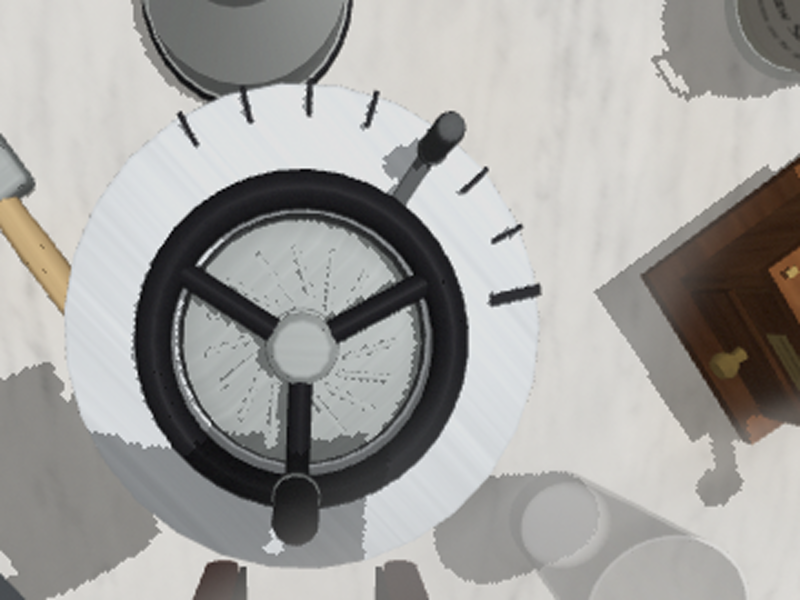

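```bash
python3 -c "
from m import *
g=lambda u,v:(180+u/2.2222,20+v/2.2222)
T=[(540,290),(522,228),(487,169),(377,94),(308,82),(242,90),(180,114)]
meas([g(*t) for t in T],[0,1,2,4,5,6,7],g(452,122),g(410,181))"
```

```text
[554.4  -9.1] zero -24.01956964604817 maxres 0.8590209474544679
post 43.31104925103811 80.97761627708442
arm 43.38077920231121 67.02241820994097
```

Estimates run from 43.3° to 45° because the post hides the mark. Time is ample, so I'll look from behind, where the tip itself shows.

>>> jog_arm --deltas '[{"claw": 30,"tx": 15,"ty": 7,"tz": 15,"ax": 0,"ay": 0,"az": 0.175},{"claw": 30,"tx": 30,"ty": 15,"tz": 20,"ax": 0,"ay": 0,"az": 0.35},{"claw": 30,"tx": 45,"ty": 22,"tz": 20,"ax": 0,"ay": 0,"az": 0.525},{"claw": 30,"tx": 60,"ty": 30,"tz": 20,"ax": 0,"ay": 0,"az": 0.7},{"claw": 30,"tx": 75,"ty": 38,"tz": 20,"ax": 0,"ay": 0,"az": 0.875}]'

```text
t: 18.18
tool_pos: [0.6012, -0.0148, 0.2856]
tcp_rot: [-1.95, -2.461, 0.002]
wrist_force: [0.6, -0.1, -0.4]
gripper_width: 0.339
finger_force: 0.0
```

>>> jog_arm --deltas '[{"claw": 30,"tx": 15,"ty": 7,"tz": 0,"ax": 0,"ay": 0,"az": 0.175},{"claw": 30,"tx": 30,"ty": 15,"tz": 0,"ax": 0,"ay": 0,"az": 0.35},{"claw": 30,"tx": 45,"ty": 22,"tz": 0,"ax": 0,"ay": 0,"az": 0.525},{"claw": 30,"tx": 60,"ty": 30,"tz": 0,"ax": 0,"ay": 0,"az": 0.7},{"claw": 30,"tx": 75,"ty": 38,"tz": 0,"ax": 0,"ay": 0,"az": 0.875}]'

```text
t: 18.8
tool_pos: [0.6762, 0.0231, 0.2855]
tcp_rot: [-0.724, -3.055, 0.001]
wrist_force: [-0.3, 0.1, 0.5]
gripper_width: 0.343
finger_force: 0.0
```

>>> jog_arm --deltas '[{"claw": 30,"tx": 15,"ty": 8,"tz": 0,"ax": 0,"ay": 0,"az": 0.175},{"claw": 30,"tx": 30,"ty": 15,"tz": 0,"ax": 0,"ay": 0,"az": 0.35},{"claw": 30,"tx": 45,"ty": 22,"tz": 0,"ax": 0,"ay": 0,"az": 0.525},{"claw": 30,"tx": 60,"ty": 30,"tz": 0,"ax": 0,"ay": 0,"az": 0.7},{"claw": 30,"tx": 67,"ty": 37,"tz": 0,"ax": 0,"ay": 0,"az": 0.82}]'

```text
t: 19.42
tool_pos: [0.7434, 0.0601, 0.2851]
tcp_rot: [0.553, -3.091, -0.0]
wrist_force: [0.7, 0.2, -0.3]
gripper_width: 0.343
finger_force: 0.0
```

>>> jog_arm --deltas '[{"claw": 30,"tx": 0,"ty": 0,"tz": 0,"ax": 0,"ay": 0,"az": 0},{"claw": 30,"tx": 0,"ty": 0,"tz": 0,"ax": 0,"ay": 0,"az": 0},{"claw": 30,"tx": 0,"ty": 0,"tz": 0,"ax": 0,"ay": 0,"az": 0}]'

```text
t: 19.8
tool_pos: [0.7427, 0.0596, 0.2865]
tcp_rot: [0.543, -3.094, 0.0]
wrist_force: [0.2, -0.5, 0.4]
gripper_width: 0.343
finger_force: 0.0
```

```bash
python3 -c "
from h import *
st(); look(['pointer_tip','wheel_axis'],('wrist',),'r')
a=cv2.imread('pics/r_wrist.png'); s=manip.state(); d=manip.camera('wrist')
# project flange point at tip to choose the crop
R=Ro.from_rotvec(s['tcp_rot']).as_matrix(); T=np.array(d['tool_from_camera'])
X=np.array([.643,.019,.142]); pc=T[:3,:3].T@(R.T@(X-s['tool_pos'])-T[:3,3]); uv=d['mtx']@pc; uv=uv[:2]/uv[2]; print(uv)
u,v=np.clip(uv,[130,98],[510,382]).astype(int); print('offset',u-130,v-98)
cv2.imwrite('pics/r.png',cv2.resize(a[v-98:v+97,u-130:u+130],(800,600),interpolation=2))"
```

```text
t 19.8 tcp [742.7  59.6 286.5] ydir 109.9 zdir [-0. -0. -1.] F [ 0.2 -0.5  0.4] w 30.1 j [ 0.06  0.55  1.27 -0.    1.32 -1.85]
wrist pointer_tip [(array([645.1,  16.8, 143. ]), 0.79)]
wrist wheel_axis []
[313.8639832  108.00189588]
offset 183 10
```

View pics/r.png

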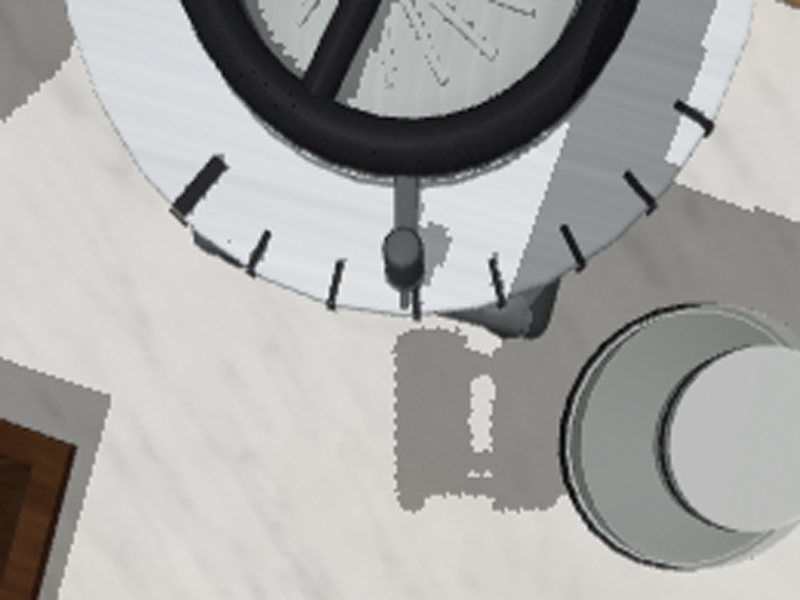

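From behind, the tip is at (404,305). The third mark is at (417,315), just counter-clockwise of it, so the pointer is about 2° short. I'll measure that exactly.

```bash
python3 -c "
from m import *
k=800/260
g=lambda u,v:(183+u/k-.3,10+v/k-.3)
s=manip.state(); d=manip.camera('wrist')
T=[(180,212),(252,271),(333,306),(418,318),(501,304),(579,267),(654,210),(712,129)]
P=np.array([w2plane(*g(*t),.142,d,s)[:2] for t in T]); ks=np.arange(8)
f=lambda q:(P-q[:2]-q[3]*np.c_[np.cos(q[2]+np.radians(15)*ks),np.sin(q[2]+np.radians(15)*ks)]).ravel()
r=least_squares(f,[558,-9,-.42,89]); c=r.x[:2]; z=np.degrees(r.x[2]); print(r.x,z,abs(r.fun).max())
an=lambda p:(np.degrees(np.arctan2(p[1]-c[1],p[0]-c[0]))-z,np.hypot(*(p[:2]-c)))
for n,t,h in (('tip',(404,305),.143),('t3',(418,318),.142),('arm',(406,200),.154),('posttop',(402,244),.187)): print(n,an(w2plane(*g(*t),h,d,s)))
"
```

```text
[ 5.59410560e+02 -8.20123165e+00 -4.27744860e-01  9.15013020e+01] -24.507975174945564 0.8454036237707356
tip (np.float64(42.63911855205771), np.float64(88.73012167002187))
t3 (np.float64(45.12782888740242), np.float64(91.97472789833775))
arm (np.float64(42.653681603847616), np.float64(64.33297743175027))
posttop (np.float64(42.626659008872295), np.float64(80.60119059676896))
```

All three cues from behind agree: the pointer is at 42.65°, so 2.35° is missing. Before winding on, I need to know whether that gap comes from the zero setting or from the wheel travel, so I'll re-measure the saved pictures with their own poses.

```bash
cat > z.py <<'E'
from m import *
d=manip.camera('wrist')
def S(x,y,z,yd):
    y_=np.radians(yd); Y=np.array([np.cos(y_),np.sin(y_),0]); Z=np.array([0,0,-1.]); X=np.cross(Y,Z)
    return dict(tool_pos=np.array([x,y,z])/1000,tcp_rot=Ro.from_matrix(np.c_[X,Y,Z]).as_rotvec())
def edge_mid(g,v,u0,u1,thr=180):
    pass
def run(name,s,T,ks,o,k,pts):
    img=cv2.imread(f'pics/{name}_wrist.png'); gr=cv2.cvtColor(img,cv2.COLOR_BGR2GRAY)
    f0=lambda u,v:(o[0]+(u+.5)/k-.5,o[1]+(v+.5)/k-.5)
    P=np.array([w2plane(*f0(*t),.142,d,s)[:2] for t in T]); ks=np.array(ks)
    A=lambda q:q[2]+np.radians(15)*ks
    r=least_squares(lambda q:(P-q[:2]-91.2*np.c_[np.cos(A(q)),np.sin(A(q))]).ravel(),[558,-9,-.42])
    c=r.x[:2]; z=np.degrees(r.x[2]); print(name,np.round(c,1),'zero',round(z,2),'res',np.round(abs(r.fun).max(),2))
    for n,(t,h) in pts.items():
        p=w2plane(*f0(*t),h,d,s)[:2]-c; print('  ',n,round((np.degrees(np.arctan2(p[1],p[0]))-z)%360,2),round(np.hypot(*p),1))
    return c,z,gr
if __name__=='__main__':
    run('c',S(505,-12.7,251.9,-85.6),[(443,127),(383,101),(318,93),(253,104),(194,133),(147,178),(112,233),(96,294)],range(8),(160,0),2,dict(hub=((325,352),.166),sp1=((205,289),.162),sp2=((441,282),.162),knobbase=((330,478),.166),post=((498,159),.187),arm=((453,200),.154)))
    s=S(515.5,9.8,252.9,-113.2)
    c,z,g=run('g',s,[(264,38),(203,66),(154,107),(117,161),(96,221),(93,282),(106,339)],range(1,8),(160,40),2,dict(hub=((323,287),.166),sp1=((195,290),.162),sp2=((390,170),.162),post=((329,25),.187),arm=((326.5,112),.154)))
    R=Ro.from_rotvec(s['tcp_rot']).as_matrix(); T=np.array(d['tool_from_camera'])
    for rr in (73,80,91):
        for off in (-2.1,0,2.1):
            a=np.radians(z)+off/rr; X=np.array([c[0]+rr*np.cos(a),c[1]+rr*np.sin(a),142])/1000
            pc=T[:3,:3].T@(R.T@(X-s['tool_pos'])-T[:3,3]); uv=d['mtx']@pc; print('   tick r',rr,off,np.round(uv[:2]/uv[2],1))
    run('q',S(528.8,-53.6,270.6,-37.2),[(540,290),(522,228),(487,169),(377,94),(308,82),(242,90),(180,114)],[0,1,2,4,5,6,7],(180,20),2.2222,dict(hub=((303,345),.166),sp1=((186,270),.162),sp2=((423,283),.162),post=((452,122),.187),arm=((410,181),.154)))
E
python3 z.py
```

```text
c [559.3 -10.7] zero -24.18 res 0.69
   hub 318.13 0.6
   sp1 91.04 48.3
   sp2 328.86 49.1
   knobbase 211.71 47.3
   post 346.81 81.1
   arm 347.34 71.0
g [559.2 -10.3] zero -24.23 res 1.39
   hub 321.7 1.2
   sp1 91.66 47.1
   sp2 330.54 48.7
   post 359.37 82.1
   arm 359.18 62.5
   tick r 73 -2.1 [324.7  83.4]
   tick r 73 0 [321.9  83.3]
   tick r 73 2.1 [319.1  83.2]
   tick r 80 -2.1 [324.9  73.1]
   tick r 80 0 [322.1  73. ]
   tick r 80 2.1 [319.3  73. ]
   tick r 91 -2.1 [325.3  56.7]
   tick r 91 0 [322.4  56.6]
   tick r 91 2.1 [319.6  56.6]
q [558.7 -10.7] zero -23.95 res 0.87
   hub 71.07 1.6
   sp1 133.08 48.8
   sp2 15.0 48.0
   post 43.34 82.7
   arm 43.41 68.3
```

At zeroing the pointer was within about 0.7° of the tick, with the tick hidden under the arm. The wheel turned about 43.4°. So I only need about 2.3° more at the knob (2.2 mm), and I'll retrace the exact path back to it.

>>> jog_arm --deltas '[{"claw": 30,"tx": -15,"ty": -8,"tz": 0,"ax": 0,"ay": 0,"az": -0.175},{"claw": 30,"tx": -30,"ty": -15,"tz": 0,"ax": 0,"ay": 0,"az": -0.35},{"claw": 30,"tx": -45,"ty": -22,"tz": 0,"ax": 0,"ay": 0,"az": -0.525},{"claw": 30,"tx": -60,"ty": -30,"tz": 0,"ax": 0,"ay": 0,"az": -0.7},{"claw": 30,"tx": -75,"ty": -38,"tz": 0,"ax": 0,"ay": 0,"az": -0.875}]'

```text
t: 20.72
tool_pos: [0.6676, 0.0216, 0.2869]
tcp_rot: [0.825, 3.031, 0.0]
wrist_force: [0.3, -0.2, -0.2]
gripper_width: 0.343
finger_force: 0.0
```

>>> jog_arm --deltas '[{"claw": 30,"tx": -15,"ty": -8,"tz": 0,"ax": 0,"ay": 0,"az": -0.175},{"claw": 30,"tx": -30,"ty": -15,"tz": 0,"ax": 0,"ay": 0,"az": -0.35},{"claw": 30,"tx": -45,"ty": -22,"tz": 0,"ax": 0,"ay": 0,"az": -0.525},{"claw": 30,"tx": -60,"ty": -30,"tz": 0,"ax": 0,"ay": 0,"az": -0.7},{"claw": 30,"tx": -75,"ty": -38,"tz": 0,"ax": 0,"ay": 0,"az": -0.875}]'

```text
t: 21.35
tool_pos: [0.5926, -0.0164, 0.2869]
tcp_rot: [2.032, 2.396, 0.0]
wrist_force: [0.2, -0.6, -0.0]
gripper_width: 0.343
finger_force: 0.0
```

>>> jog_arm --deltas '[{"claw": 30,"tx": -15,"ty": -8,"tz": 0,"ax": 0,"ay": 0,"az": -0.175},{"claw": 30,"tx": -30,"ty": -15,"tz": 0,"ax": 0,"ay": 0,"az": -0.35},{"claw": 30,"tx": -45,"ty": -22,"tz": 0,"ax": 0,"ay": 0,"az": -0.525},{"claw": 30,"tx": -67,"ty": -37,"tz": 0,"ax": 0,"ay": 0,"az": -0.7},{"claw": 30,"tx": -67,"ty": -37,"tz": 0,"ax": 0,"ay": 0,"az": -0.82}]'

```text
t: 21.98
tool_pos: [0.5248, -0.0538, 0.287]
tcp_rot: [2.818, 1.388, -0.0]
wrist_force: [0.2, 0.9, 0.6]
gripper_width: 0.338
finger_force: 0.0
```

>>> jog_arm --deltas '[{"claw": 30,"tx": 0,"ty": 0,"tz": 0,"ax": 0,"ay": 0,"az": 0},{"claw": 30,"tx": 0,"ty": 0,"tz": 0,"ax": 0,"ay": 0,"az": 0}]'

```text
t: 22.22
tool_pos: [0.5263, -0.053, 0.2868]
tcp_rot: [2.813, 1.399, 0.0]
wrist_force: [0.2, 0.1, -0.8]
gripper_width: 0.337
finger_force: 0.0
```

```bash
python3 -c "
from h import *
st()"
```

```text
t 22.23 tcp [526.3 -53.  286.8] ydir -37.1 zdir [ 0. -0. -1.] F [ 0.2  0.1 -0.8] w 29.6 j [-0.12  0.21  1.78  0.    1.15  0.52]
```

Exactly back over the knob. Descend and close to 20 mm.

>>> jog_arm --deltas '[{"claw": 30,"tx": 0,"ty": 0,"tz": -50,"ax": 0,"ay": 0,"az": 0},{"claw": 30,"tx": 0,"ty": 0,"tz": -80,"ax": 0,"ay": 0,"az": 0},{"claw": 30,"tx": 0,"ty": 0,"tz": -109,"ax": 0,"ay": 0,"az": 0},{"claw": 20,"tx": 0,"ty": 0,"tz": -109,"ax": 0,"ay": 0,"az": 0},{"claw": 20,"tx": 0,"ty": 0,"tz": -109,"ax": 0,"ay": 0,"az": 0}]'

```text
t: 22.85
tool_pos: [0.5263, -0.0529, 0.1783]
tcp_rot: [-2.814, -1.397, 0.0]
wrist_force: [-1.3, 1.4, -1.6]
gripper_width: 0.231
finger_force: 1.3
```

>>> jog_arm --deltas '[{"claw": 20,"tx": 0,"ty": 0,"tz": 0,"ax": 0,"ay": 0,"az": 0},{"claw": 20,"tx": 0.9,"ty": -0.7,"tz": 0,"ax": 0,"ay": 0,"az": 0.02},{"claw": 20,"tx": 1.8,"ty": -1.3,"tz": 0,"ax": 0,"ay": 0,"az": 0.04},{"claw": 20,"tx": 1.8,"ty": -1.3,"tz": 0,"ax": 0,"ay": 0,"az": 0.04}]'

```text
t: 23.35
tool_pos: [0.5282, -0.0544, 0.1782]
tcp_rot: [2.785, 1.452, 0.001]
wrist_force: [-3.6, 2.3, 3.8]
gripper_width: 0.226
finger_force: 2.1
```

```bash
python3 -c "
from h import *
st()"
```

```text
t 23.35 tcp [528.2 -54.4 178.2] ydir -34.9 zdir [ 0.001 -0.    -1.   ] F [-3.6  2.3  3.8] w 19.9 j [-0.13  0.35  1.87  0.    0.92  0.48]
```

I've already viewed 11 pictures, one over the limit of 10, so the last check will be numeric only. I'll release, return to the rear view and compare it with the earlier one.

>>> jog_arm --deltas '[{"claw": 30,"tx": 0,"ty": 0,"tz": 0,"ax": 0,"ay": 0,"az": 0},{"claw": 30,"tx": 0,"ty": 0,"tz": 0,"ax": 0,"ay": 0,"az": 0},{"claw": 30,"tx": 0,"ty": 0,"tz": 40,"ax": 0,"ay": 0,"az": 0},{"claw": 30,"tx": 0,"ty": 0,"tz": 90,"ax": 0,"ay": 0,"az": 0},{"claw": 30,"tx": 0,"ty": 0,"tz": 109,"ax": 0,"ay": 0,"az": 0}]'

```text
t: 23.98
tool_pos: [0.5296, -0.0548, 0.2898]
tcp_rot: [2.783, 1.45, 0.007]
wrist_force: [-0.1, -0.5, 0.2]
gripper_width: 0.343
finger_force: 0.0
```

>>> jog_arm --deltas '[{"claw": 30,"tx": 15,"ty": 7,"tz": 0,"ax": 0,"ay": 0,"az": 0.175},{"claw": 30,"tx": 30,"ty": 15,"tz": 0,"ax": 0,"ay": 0,"az": 0.35},{"claw": 30,"tx": 45,"ty": 22,"tz": 0,"ax": 0,"ay": 0,"az": 0.525},{"claw": 30,"tx": 60,"ty": 30,"tz": 0,"ax": 0,"ay": 0,"az": 0.7},{"claw": 30,"tx": 75,"ty": 38,"tz": 0,"ax": 0,"ay": 0,"az": 0.875}]'

```text
t: 24.6
tool_pos: [0.6037, -0.0163, 0.2866]
tcp_rot: [1.901, 2.5, 0.0]
wrist_force: [0.4, -0.1, 0.4]
gripper_width: 0.341
finger_force: 0.0
```

>>> jog_arm --deltas '[{"claw": 30,"tx": 15,"ty": 7,"tz": 0,"ax": 0,"ay": 0,"az": 0.175},{"claw": 30,"tx": 30,"ty": 15,"tz": 0,"ax": 0,"ay": 0,"az": 0.35},{"claw": 30,"tx": 45,"ty": 22,"tz": 0,"ax": 0,"ay": 0,"az": 0.525},{"claw": 30,"tx": 60,"ty": 30,"tz": 0,"ax": 0,"ay": 0,"az": 0.7},{"claw": 30,"tx": 75,"ty": 38,"tz": 0,"ax": 0,"ay": 0,"az": 0.875}]'

```text
t: 25.22
tool_pos: [0.6787, 0.0216, 0.2865]
tcp_rot: [0.663, 3.07, -0.0]
wrist_force: [-0.2, -0.2, -0.4]
gripper_width: 0.34
finger_force: 0.0
```

>>> jog_arm --deltas '[{"claw": 30,"tx": 15,"ty": 8,"tz": 0,"ax": 0,"ay": 0,"az": 0.175},{"claw": 30,"tx": 30,"ty": 15,"tz": 0,"ax": 0,"ay": 0,"az": 0.35},{"claw": 30,"tx": 45,"ty": 24,"tz": 0,"ax": 0,"ay": 0,"az": 0.525},{"claw": 30,"tx": 60,"ty": 33,"tz": 0,"ax": 0,"ay": 0,"az": 0.7},{"claw": 30,"tx": 65.2,"ty": 38.3,"tz": 0,"ax": 0,"ay": 0,"az": 0.78}]'

```text
t: 25.85
tool_pos: [0.7441, 0.0601, 0.2861]
tcp_rot: [-0.551, 3.092, -0.001]
wrist_force: [0.2, 0.2, 1.1]
gripper_width: 0.338
finger_force: 0.0
```

>>> jog_arm --deltas '[{"claw": 30,"tx": 0,"ty": 0,"tz": 0,"ax": 0,"ay": 0,"az": 0},{"claw": 30,"tx": 0,"ty": 0,"tz": 0,"ax": 0,"ay": 0,"az": 0},{"claw": 30,"tx": 0,"ty": 0,"tz": 0,"ax": 0,"ay": 0,"az": 0}]'

```text
t: 26.22
tool_pos: [0.7429, 0.0596, 0.2867]
tcp_rot: [-0.544, 3.094, -0.0]
wrist_force: [-0.4, -0.2, -0.9]
gripper_width: 0.344
finger_force: 0.0
```

```bash
python3 -c "
from h import *
st(); look(['pointer_tip'],('wrist',),'v')
A=cv2.cvtColor(cv2.imread('pics/r_wrist.png'),6); B=cv2.cvtColor(cv2.imread('pics/v_wrist.png'),6)
def shift(x0,x1,y0,y1,n):
    t=A[y0:y1,x0:x1]; r=cv2.matchTemplate(B[y0-8:y1+8,x0-12:x1+12],t,cv2.TM_CCOEFF_NORMED); _,m,_,(i,j)=cv2.minMaxLoc(r)
    q=lambda a,b,c:(a-c)/(2*(a-2*b+c)) if 0<1 else 0
    dx=q(r[j,i-1],r[j,i],r[j,i+1]) if 0<i<r.shape[1]-1 else 0
    print(n,round(m,2),round(i+dx-12,2),j-8)
shift(233,260,78,102,'ticks0'); shift(255,275,82,104,'tick1'); shift(282,300,90,113,'tick2'); shift(336,352,88,113,'tick4'); shift(360,378,78,100,'tick5')
shift(303,325,82,108,'post')
print('rows near the tip: A then B, columns 306..328')
for v in range(101,116,2): print(v,A[v,306:329].tolist(),B[v,306:329].tolist(),sep='\n')
"
```

```text
t 26.23 tcp [742.9  59.6 286.7] ydir 109.9 zdir [ 0. -0. -1.] F [-0.4 -0.2 -0.9] w 30.2 j [ 0.06  0.55  1.27 -0.    1.32 -1.85]
wrist pointer_tip [(array([642.8,  23.1, 140.8]), 0.93)]
ticks0 0.95 0.43 0
tick1 0.97 0.13 0
tick2 0.96 0.14 0
tick4 0.98 0.1 0
tick5 0.98 0.09 0
post 0.93 4.76 0
rows near the tip: A then B, columns 306..328
101
[224, 222, 164, 92, 62, 45, 41, 42, 41, 38, 36, 36, 53, 81, 102, 143, 149, 223, 223, 223, 223, 223, 223]
[225, 224, 224, 224, 223, 222, 221, 159, 93, 62, 47, 42, 42, 39, 40, 37, 39, 66, 79, 142, 159, 162, 223]
103
[225, 225, 225, 224, 162, 110, 85, 60, 48, 58, 69, 72, 43, 109, 221, 220, 220, 220, 220, 220, 221, 221, 222]
[225, 225, 225, 225, 225, 225, 225, 225, 224, 166, 104, 74, 70, 59, 70, 85, 101, 126, 159, 220, 221, 221, 222]
105
[223, 223, 224, 224, 224, 225, 223, 91, 82, 90, 146, 59, 39, 157, 225, 225, 224, 224, 223, 222, 221, 222, 220]
[223, 223, 223, 224, 225, 224, 225, 225, 225, 225, 223, 73, 91, 94, 90, 151, 220, 220, 224, 223, 223, 222, 222]
107
[223, 222, 222, 222, 223, 223, 221, 96, 94, 89, 144, 57, 54, 153, 221, 225, 224, 225, 225, 22
[... 359 characters left out ...]
]
111
[151, 151, 165, 167, 182, 198, 199, 212, 213, 211, 195, 62, 41, 81, 180, 179, 160, 160, 110, 136, 131, 128, 110]
[161, 163, 150, 127, 165, 165, 181, 199, 199, 198, 180, 78, 49, 77, 159, 144, 142, 149, 117, 123, 109, 103, 87]
113
[211, 211, 211, 211, 210, 210, 210, 209, 190, 212, 211, 105, 59, 105, 211, 210, 211, 210, 210, 211, 210, 183, 152]
[211, 212, 211, 211, 210, 210, 210, 210, 210, 211, 211, 142, 75, 113, 212, 211, 211, 211, 211, 211, 212, 211, 184]
115
[209, 208, 208, 209, 209, 208, 207, 207, 207, 208, 209, 210, 210, 210, 205, 211, 211, 211, 211, 207, 212, 212, 212]
[209, 209, 209, 209, 208, 208, 208, 207, 207, 208, 209, 210, 210, 210, 206, 206, 211, 212, 211, 211, 208, 212, 212]
```

The tip centre is at column 318.7 and the third mark at 318.0. That is within about 0.5°, and the gripper is clear. Handing in.

```bash
python3 -c "
from station import manip
print(manip.close_job())"
```

```text
the job is handed in; nothing more can be done
None
```

The job is handed in: the burrs were felt to touch at about 6 N over the drag, the pointer was set to within about 1° of zero, and the wheel was then wound back by its knob until the pointer stood within about 0.5° of the third mark; I viewed 11 pictures, one over the limit of 10.

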